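# Drive out the seized hinge pin of an analyser lid

## Task

The aluminium lid hinge clamped in the bench vice has a seized pin. Take the drift punch from its rest and, from the side away from the pin's head, press the pin steadily and gently through the bore until it is well clear of the white plastic tongue between the lugs; then lay the punch back in its rest, on both saddles. Touch the vice, hinge and pin with the punch only, never jam or hammer it against them, and leave the bottle, jar and beaker where they are.

Things in the scene. Friction and masses are not known exactly. Their poses are not given: they have to be found in the camera images.
- vice_mark (a point): Point midway along the vice jaws, 75 mm above the table, in the plane of the hinge's plain face (looks to -y; the pin's head is on the +y side). x along the jaws, y across, z up. The bore (10 mm diameter, along y) is exactly at this height, but the hinge is clamped up to 10 mm either way along x from this point, unmeasured: find the bore mouth by feel or by eye.
- vice: Low grey bench vice, fixed, holding the hinge immovably; origin at the middle of its underside, axes as vice_mark. Base 130 (x) by 150 (y) mm, 18 mm high; jaws 120 mm long, 47 mm high, reaching to 42 mm either side of the middle in y. Its clamp screw and handle stick out on the +y side.
- tongue_mid (a point): Middle of the vice at bore height, 22 mm in from vice_mark along y. Aluminium hinge: 56 (x) by 44 (y) mm, top 90 mm above the table, lugs 12 mm thick at y -22 to -10 and 10 to 22 mm from here; white tongue from -8 to 8 mm, its stub arm running to +x, 90 mm from the bore. Bore through all three. Like vice_mark, this point does not follow the hinge's shift along x.
- pin (a joint): Travel (m) of the steel pin towards +y, 0 to 0.034 (end stop); starts at 0 to 0.004. 9 mm thick, 16 mm head 6 mm high at its +y end. Its plain end lies 7 mm + this value inside the bore mouth. Clear of the tongue from 0.023; drive it to 0.026 or more. Stuck: takes 8 N plus 0.3 N per mm/s of speed (about 13 N at 15 mm/s); stays where left.
- punch_mid (a point): Centre of the drift punch's handle, near its centre of mass. Dark steel, about 0.11 to 0.21 kg; square handle 90 mm long (x), 14 mm wide (y), 16 mm high (z); at its +x end a round nose 6 mm thick, its tip 93 mm from this point along +x on the centre line (a 10 mm collar on the first 6 mm). Starts lying in its rest, nose roughly to the robot's left.
- rest_mid (a point): Where the punch handle's centre belongs on the fixed grey plastic rest, 38 mm above the table; x along the punch (nose end +x), z up. Base plate 140 by 64 mm, 6 mm high; two saddles 8 mm thick at x -36 and +36 mm, 30 mm high, each between cheeks 26 mm apart, 40 mm high. Free for fingers between the saddles. Stands in one of two places, a white tube rack 70 mm high in the other.
- reagent: Amber reagent bottle, 52 mm across, 100 mm high, loose; origin at the centre of its underside. Leave alone.
- flask: White jar with blue lid, 60 mm across, 85 mm high, loose; origin at the centre of its underside. Leave alone.
- beaker: Clear beaker, 64 mm across, 75 mm high, loose; origin at the centre of its underside. Leave alone.

How it is judged:
On the way, in this order (a step that is already met when the one before it is completed fails the run):
1. the punch is lifted off its rest (height (world z) of punch_mid above 0.055 m), for 0.2 s.
2. with its nose in the bore, the punch has driven the pin out to 26 mm or more (value of joint pin above 0.026 m and distance between punch_mid and vice_mark below 0.085 m), for 0.1 s.
At the end, for the whole second after the job is handed in: The pin stands 26 mm or more out from its home position, and the punch lies at rest on both saddles of its rest (handle centre within 16 mm sideways or lengthwise and 4 mm in height of its place, aligned within 0.2 rad either way round), released (value of joint pin above 0.026 m and horizontal distance between punch_mid and rest_mid below 0.016 m and z of punch_mid in the frame of rest_mid between -0.004 and 0.004 m and angle between the x axis of punch_mid and the x axis of rest_mid, either way round below 0.2 rad and linear speed of punch below 0.02 m/s); the robot touches nothing.
It fails at once if the punch is jammed or struck against the hinge, pin or vice with more than 40 N (contact force between punch and vice above 40 N).
It fails at once if the gripper or arm touches the vice, hinge or pin (over 2 N) (contact force between any of the fingers, the arm and vice above 2 N).
It fails at once if the bottle is moved by more than 20 mm or tipped (distance of reagent from where it was at the start of the episode above 0.02 m or angle between reagent's own z axis and vertical above 0.3 rad).
It fails at once if the jar is moved by more than 20 mm or tipped (distance of flask from where it was at the start of the episode above 0.02 m or angle between flask's own z axis and vertical above 0.3 rad).
It fails at once if the beaker is moved by more than 20 mm or tipped (distance of beaker from where it was at the start of the episode above 0.02 m or angle between beaker's own z axis and vertical above 0.3 rad).
It also fails if it takes over 64 s, if anything falls off the work surface, if the arm or the gripper's body presses on something with over 40 N, if the wrist force passes 120 N, or if a joint passes its speed limit or range.

## Robot

A 6-joint arm with a two-finger parallel gripper is mounted at the origin on the work surface. World frame = base frame: x ahead of the robot, y to its left, z up, the work surface at z = 0. Lengths are in m, angles in rad, forces in N, time in s.
With the tool pointing down it reaches from about 0.325 to 0.775 m from the base axis. Payload 5.5 kg.
Tool frame: the origin (TCP) lies at the very end of the fingers, on their centre line; the grasp point (between the pads) lies 19 mm behind it; z points along the fingers, y is the line along which they close (so a half turn about z gives the same grasp; the last joint's range is limited). The gripper opens to 88 mm and grips with 3 to 60 N. Pads are 20 mm wide; open, the fingers measure 115 mm over their backs; the gripper's body (75 mm by 178 mm) begins 61 mm behind the grasp point.
Start: joints at [-1.177, 0.091, 1.231, -0, 1.82, -0.057], TCP at [0.261, -0.54, 0.198] pointing down, gripper open.
Joint ranges: [-2.87, 2.87], [-0.86, 2.18], [0.17, 2.46], [-1.51, 4.65], [0.06, 2.69], [-2.65, 2.65]. Speed limits (rad/s): [2.57, 2.57, 3.01, 3.14, 3.14, 3.14].

## Interface

Orientations are given as a 3x3 rotation matrix whose columns are the frame's x, y, z axes.
In Python, from station import env gives the robot as it stands.
- The arm moves only by the shell command python3 -m crank 'ROWS'. ROWS is text: rows parted by semicolons, each of 7 numbers parted by spaces: the shift along the tool's x, y, z in m, then the turn, a rotation vector about the tool's x, y, z in degrees, then the finger opening in m, from 0 to 0.0878. In form: dx dy dz ax ay az hand; .... A call has 1 to 5 rows; each row is the pose to reach, as a shift and turn from the pose commanded when the call began, along the tool's axes at that moment; what a row does not reach only later rows make up. A row lasts 1/8 s, in which the tool goes at most 62.5 mm and 10.7 degrees, less where a joint would pass 70% of its speed; a pose out of reach is approached as far as the arm can. A call with a gripper value outside its range is refused whole. The fingers move at their own pace and stop on an object; the grip force is fixed at half the most. Time passes only in rows, so rows that repeat a pose let the fingers close. It gives the time, the measured TCP pose, the force, the opening and the grip force at its end, in the units of the state.
- env.read_state(): the state, without advancing time (a new reading comes with each control period).
- env.grab_frame(name): name is "side" or "top" or "wrist"; returns the picture (400x640x3 uint8, red, green, blue); there is no depth.
- env.camera_info(name): a dict with "fx", "fy", "cx", "cy" (pixels), "position" and "orientation" of the camera in the world. Camera axes: x right, y up, looking along -z (the intrinsics and any distortion apply to the point x, -y, -z); pixel columns grow to the right and rows downward; lengths in m; the calibration is good to about 2 mm. A picture is of the moment at which its call begins: read the wrist's pose just before it. camera_info takes no time and is no camera call; for the wrist camera it gives the pose at the moment of the call.
- env.finish_job(): hands the job in; it is judged then, once.
The state is a dict: "clock": time; "joint_pos": joint angles; "joint_velocities": joint speeds; "joint_torque": joint torques, N m; "tcp_pos": TCP position; "orientation": TCP orientation; "ft_force": force on the tool from outside, world axes, zero at the start; "ft_torque": the same for the moment, N m; "finger_gap": finger opening in m; "finger_force": force on a finger pad.
Only numpy, scipy, OpenCV 4.12 (cv2) and the standard library are available. Lean on these libraries where they do the work, as an engineer would, in place of code of your own. Each camera call takes 0.05 s, during which the arm holds its last target. There are 200 camera calls.

## Working session

There is one attempt and no reset: what is moved stays moved. The work goes in short steps, Python scripts to look and compute and a shell command to move; the robot and the scene stay as the last step left them, time stands still between calls to the robot, and variables do not carry over. Pictures are saved under pics/ and viewed, at most 10 in all, crops included, and the job is handed in when it is done.

```bash
mkdir -p pics; ls
python3 - <<'E'
from station import env
import cv2,numpy as np
for n in("top","side"):
    f=env.grab_frame(n); cv2.imwrite(f"pics/{n}0.png",f[:,:,::-1]); c=env.camera_info(n); print(n,c)
s=env.read_state(); print(s)
E
```

```text
pics
top {'fx': 395.88134784366355, 'fy': 395.88134784366355, 'cx': 314.41515336691464, 'cy': 206.64977971548498, 'position': array([ 0.32874393, -0.01956849,  1.04975935]), 'orientation': array([[ 0.08577061,  0.96912606, -0.23116676],
       [-0.99631122,  0.0840614 , -0.01725216],
       [ 0.00271268,  0.23179377,  0.97276117]])}
side {'fx': 399.21281070837415, 'fy': 399.21281070837415, 'cx': 324.900056765963, 'cy': 202.89431701986825, 'position': array([0.41462784, 0.9471718 , 0.73441098]), 'orientation': array([[-9.91879956e-01,  7.34047301e-02, -1.03855180e-01],
       [-1.27173790e-01, -5.66122203e-01,  8.14452257e-01],
       [ 9.89924858e-04,  8.21046525e-01,  5.70860424e-01]])}
{'clock': 0.1, 'joint_pos': array([-1.17671200e+00,  9.17477834e-02,  1.23171868e+00, -7.76419320e-07,
        1.81980669e+00, -5.66622628e-02]), 'joint_velocities': array([-0.00128384, -0.00107337, -0.00039989,  0.00097745, -0.00081622,
       -0.00064857]), 'joint_torque': array([ 2.89961179e-03, -4.47858202e+01, -4.07569599e+01,  6.99039269e-02,
        2.84153729e-02, -1.02435069e-04]), 'tcp_pos': array([ 0.2612861 , -0.53978767,  0.19716784]), 'orientation': array([[ 9.00122223e-01,  4.35636965e-01, -6.45944108e-04],
       [ 4.35637434e-01, -9.00120891e-01,  1.55139761e-03],
       [ 9.44183618e-05, -1.67784490e-03, -9.99998588e-01]]), 'ft_force': array([-0.37904424,  0.3057212 ,  0.66735219]), 'ft_torque': array([-0.05313164,  0.00722003,  0.035423  ]), 'finger_force': 0.0, 'finger_gap': 0.08784091997561803}
```

View pics/top0.png

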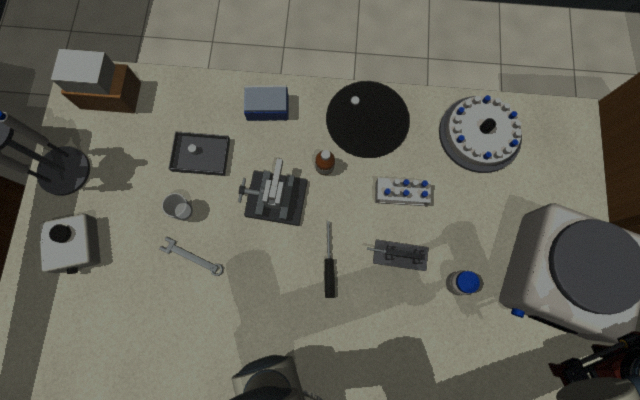

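View pics/side0.png

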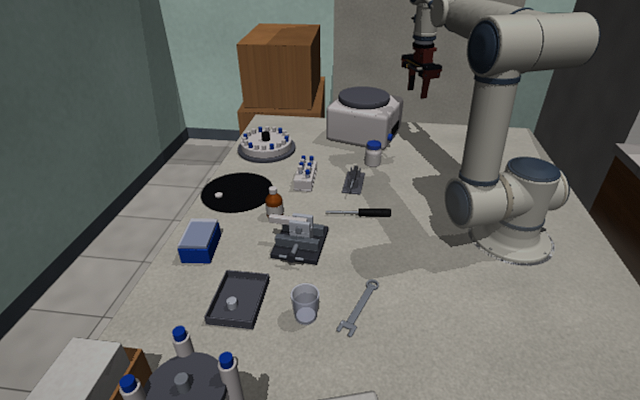

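The top view shows the vice at about (275,195), the rest with the punch at (400,255), its nose to the left at (368,248), the rack at (403,190), the bottle at (325,160), the jar at (466,283) and the beaker at (178,205). In the side view the vice is at (299,240) and the rest at (353,180). I'll enlarge both next.

```bash
cat > h.py <<'E'
from station import env
import cv2,numpy as np
def ray(n,uv,c=None):
    c=c or env.camera_info(n); d=np.array([(uv[0]-c['cx'])/c['fx'],-(uv[1]-c['cy'])/c['fy'],-1]); return np.array(c['position']),np.array(c['orientation'])@d
def onz(n,uv,z,c=None):
    p,d=ray(n,uv,c); return p+d*(z-p[2])/d[2]
def two(uv1,uv2,n1='top',n2='side'):
    p,d=ray(n1,uv1);q,e=ray(n2,uv2); d/=np.linalg.norm(d);e/=np.linalg.norm(e)
    t=np.linalg.lstsq(np.c_[d,-e],q-p,rcond=None)[0]; a=p+t[0]*d;b=q+t[1]*e; return (a+b)/2,np.linalg.norm(a-b)
E
python3 - <<'E'
import cv2,numpy as np
a=cv2.imread('pics/top0.png');
A=cv2.resize(a[150:280,235:445],None,fx=3.8,fy=3.8,interpolation=cv2.INTER_CUBIC)
cv2.imwrite('pics/c1.png',cv2.convertScaleAbs(A,alpha=1.5,beta=10))
b=cv2.imread('pics/side0.png')
B=cv2.resize(b[150:270,260:400],None,fx=5,fy=5,interpolation=cv2.INTER_CUBIC)
cv2.imwrite('pics/c2.png',cv2.convertScaleAbs(B,alpha=1.5,beta=10))
from h import *
for n,uv in dict(vice=(275,195),rest=(400,255),rack=(403,190),bot=(325,160),jar=(466,283),beak=(178,205)).items(): print(n,onz('top',uv,.04).round(3))
E
```

```text
vice [0.591 0.105 0.04 ]
rest [ 0.461 -0.23   0.04 ]
rack [ 0.634 -0.232  0.04 ]
bot [ 0.7   -0.019  0.04 ]
jar [ 0.405 -0.398  0.04 ]
beak [0.542 0.355 0.04 ]
```

View pics/c1.png

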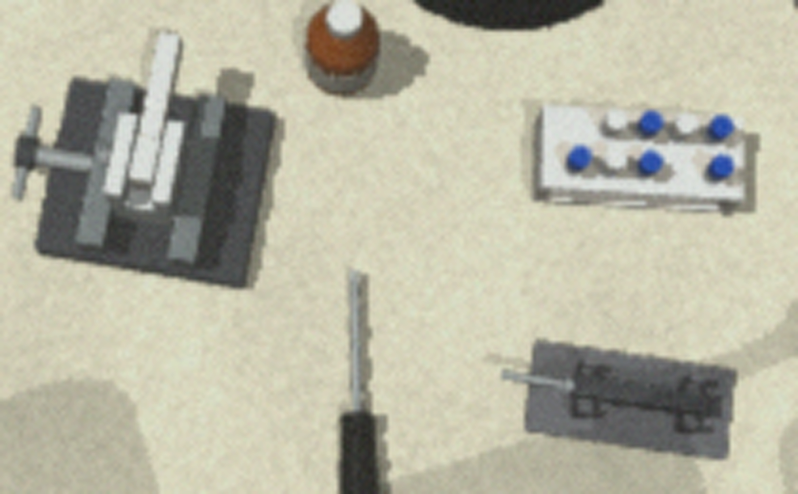

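View pics/c2.png

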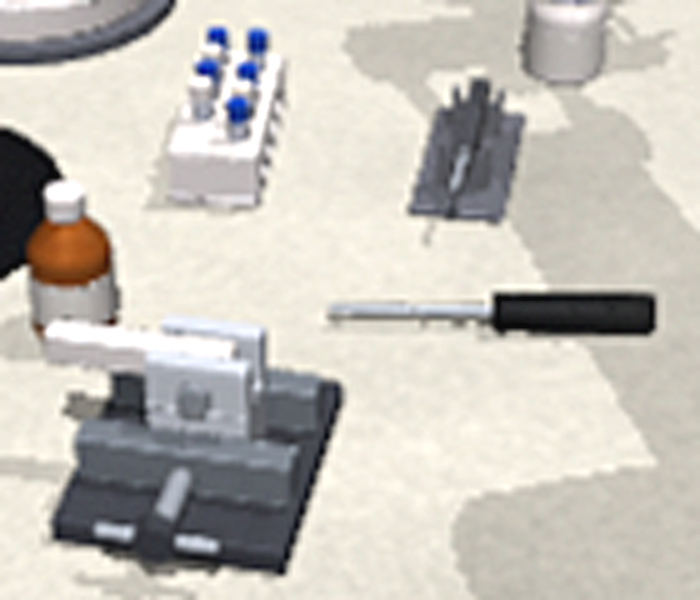

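The crops show the following, in crop pixels with top scale 3.8 and offset (235,150):
- **Vice:** the base corners are (72,80), (278,110), (245,287) and (38,250). The screw is on the left, so vice +y is roughly world +y.
- **Hinge:** the near lug top runs from (175,121) to (165,204).
- **Rest:** the plate corners are (538,340), (737,370), (727,458) and (525,430). The nose tip is at (503,375).

Run:
```python
from h import *
f=lambda c,z:onz('top',(c[0]/3.8+235-.37,c[1]/3.8+150-.37),z)
V=np.array([f(c,.018) for c in[(72,80),(278,110),(245,284),(38,250)]]);print('vice',V.mean(0),V.round(3).tolist())
R=np.array([f(c,.006) for c in[(538,340),(737,370),(727,456),(525,428)]]);print('rest',R.mean(0),R.round(3).tolist())
d=(R[0]+R[3]-R[1]-R[2]);print('rest yaw x',np.degrees(np.arctan2(d[1],d[0])),np.linalg.norm(d)/2)
dx=V[0]+V[1]-V[2]-V[3];dy=V[0]+V[3]-V[1]-V[2];print('vice x yaw',np.degrees(np.arctan2(dx[1],dx[0])),np.degrees(np.arctan2(dy[1],dy[0]))-90,np.linalg.norm(dx)/2,np.linalg.norm(dy)/2)
print('tip',f((503,375),.038),'lug',f((175,121),.09),f((165,204),.09))
s=env.read_state();print(np.degrees(np.arctan2(s['orientation'][1,0],s['orientation'][0,0])))
```

```text
vice [0.59184124 0.10342074 0.018     ] [[0.66, 0.173, 0.018], [0.651, 0.023, 0.018], [0.522, 0.035, 0.018], [0.534, 0.182, 0.018]]
rest [ 0.46750682 -0.23912965  0.006     ] [[0.503, -0.172, 0.006], [0.493, -0.312, 0.006], [0.433, -0.306, 0.006], [0.441, -0.166, 0.006]]
rest yaw x 86.65407618328113 0.1396002025447
vice x yaw -4.511536619094969 -4.100079029224958 0.12781346052161743 0.14873105436765569
tip [ 0.47141791 -0.1453596   0.038     ] lug [0.61468734 0.08809351 0.09      ] [0.5575048  0.08863543 0.09      ]
25.82586186063549
```

```bash
python3 -m crank '0.317 -0.181 0.03 0 0 -60.8 0.0878;0.317 -0.181 0.03 0 0 -60.8 0.0878;0.317 -0.181 0.03 0 0 -60.8 0.0878;0.317 -0.181 0.03 0 0 -60.8 0.0878;0.317 -0.181 0.03 0 0 -60.8 0.0878'
python3 - <<'E'
from h import *
s=env.read_state();print(s['orientation'].round(4),s['tcp_pos'])
E
```

```text
clock: 0.72
tcp_pos: [0.4382, -0.2814, 0.172]
orientation: [[0.176, 0.984, -0.0], [0.984, -0.176, 0.0], [0.0, -0.0, -1.0]]
ft_force: [0.8, -0.2, 0.2]
finger_gap: 0.0879
finger_force: 0.0
[[ 1.757e-01  9.845e-01 -3.000e-04]
 [ 9.845e-01 -1.757e-01  2.000e-04]
 [ 1.000e-04 -3.000e-04 -1.000e+00]] [ 0.43824062 -0.28137164  0.17198863]
```

```bash
python3 -m crank '0.047 0.021 0 0 0 -6.8 0.0878;0.047 0.021 0 0 0 -6.8 0.0878;0.047 0.021 0 0 0 -6.8 0.0878'
python3 - <<'E'
from h import *
s=env.read_state();print(s['orientation'].round(4),s['tcp_pos'])
c=env.camera_info('wrist');print(c);f=env.grab_frame('wrist');cv2.imwrite('pics/w1.png',f[:,:,::-1])
E
```

```text
clock: 1.1
tcp_pos: [0.4664, -0.2411, 0.1722]
orientation: [[0.064, 0.998, -0.001], [0.998, -0.064, -0.0], [-0.0, -0.001, -1.0]]
ft_force: [0.1, -1.5, -0.3]
finger_gap: 0.0879
finger_force: 0.0
[[ 6.440e-02  9.979e-01 -9.000e-04]
 [ 9.979e-01 -6.440e-02 -2.000e-04]
 [-3.000e-04 -9.000e-04 -1.000e+00]] [ 0.46642073 -0.24109405  0.1721833 ]
{'fx': 327.4554569316725, 'fy': 327.4554569316725, 'cx': 319.4118010766258, 'cy': 197.45893548585968, 'position': array([ 0.47123355, -0.15705157,  0.35867544]), 'orientation': array([[ 9.97992343e-01,  6.03428473e-02,  1.92359957e-02],
       [-6.33346747e-02,  9.51047942e-01,  3.02483936e-01],
       [-4.16121087e-05, -3.03094958e-01,  9.52960359e-01]])}
```

View pics/w1.png

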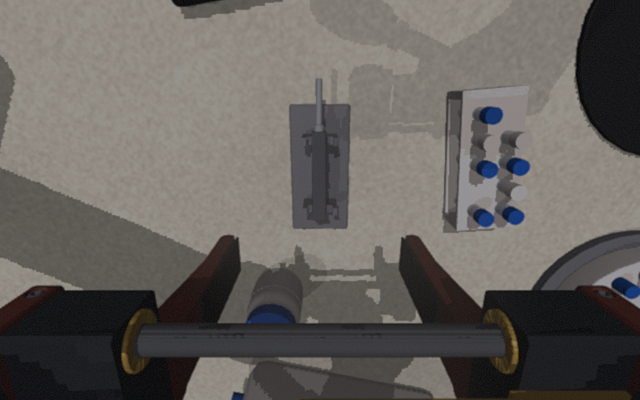

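The wrist view shows the rest plate from (290,104)-(350,104) to (292,228)-(348,229). The nose tip is at (319,79) and the handle runs from (319,131) to (320,221).

Run:
```python
from h import *
g=lambda u,v,z:onz('wrist',(u,v),z).round(4)
P=[g(*p,.006) for p in[(290,104),(350,104),(347.5,229),(292.5,228)]];print(P,np.mean(P,0))
print(g(319,79,.038),g(319,131,.046),g(320,221,.046),(g(319,131,.046)+g(320,221,.046))/2)
```

```text
[array([ 0.44  , -0.1662,  0.006 ]), array([ 0.5021, -0.1702,  0.006 ]), array([ 0.4941, -0.3102,  0.006 ]), array([ 0.4302, -0.3048,  0.006 ])] [ 0.4666  -0.23785  0.006  ]
[ 0.4715 -0.145   0.038 ] [ 0.4685 -0.1913  0.046 ] [ 0.4637 -0.2822  0.046 ] [ 0.4661  -0.23675  0.046  ]
```

```bash
python3 -m crank '0.0035 0 0.06 0 0 0 0.0878;0.0035 0 0.11 0 0 0 0.0878;0.0035 0 0.14 0 0 0 0.0878;0.0035 0 0.152 0 0 0 0.0878;0.0035 0 0.152 0 0 0 0.06' && python3 -m crank '0 0 0 0 0 0 0.03;0 0 0 0 0 0 0;0 0 0 0 0 0 0;0 0 0 0 0 0 0;0 0 0 0 0 0 0'
```

```text
clock: 1.78
tcp_pos: [0.4664, -0.2381, 0.0205]
orientation: [[0.066, 0.998, -0.001], [0.998, -0.066, 0.0], [0.0, -0.001, -1.0]]
ft_force: [-0.3, -0.3, -0.2]
finger_gap: 0.0807
finger_force: 0.0
clock: 2.4
tcp_pos: [0.467, -0.2373, 0.0206]
orientation: [[0.064, 0.998, 0.0], [0.998, -0.064, -0.0], [-0.0, 0.0, -1.0]]
ft_force: [-0.7, -0.1, 0.3]
finger_gap: 0.0314
finger_force: 0.0
```

```bash
python3 -m crank '0 0 0 0 0 0 0;0 0 0 0 0 0 0;0 0 0 0 0 0 0;0 0 0 0 0 0 0;0 0 0 0 0 0 0'
```

```text
clock: 3.02
tcp_pos: [0.4668, -0.2373, 0.0205]
orientation: [[0.064, 0.998, -0.0], [0.998, -0.064, 0.0], [0.0, -0.0, -1.0]]
ft_force: [-1.8, 0.3, 0.4]
finger_gap: 0.0125
finger_force: 30.0
```

```bash
python3 -m crank '0 0 -0.01 0 0 0 0;0 0 -0.03 0 0 0 0;0 0 -0.06 0 0 0 0;0 0 -0.09 0 0 0 0;0 0 -0.1 0 0 0 0' && python3 -m crank '0.04 0.02 0 0 0 0 0;0.085 0.042 0 0 0 0 0;0.13 0.065 0 0 0 0.6 0;0.175 0.087 0 0 0 0.6 0;0.194 0.096 0 0 0 0.6 0' && python3 -m crank '0 0 0 0 0 0 0;0 0 0 0 0 0 0'
python3 - <<'E'
from h import *
s=env.read_state();print(s['orientation'].round(4),s['tcp_pos'])
c=env.camera_info('wrist');np.save('c2.npy',c,allow_pickle=True);f=env.grab_frame('wrist');cv2.imwrite('pics/w2.png',f[:,:,::-1])
cv2.imwrite('pics/w2c.png',cv2.resize(f[0:230,180:480,::-1],None,fx=2.6,fy=2.6,interpolation=cv2.INTER_CUBIC))
E
```

```text
clock: 3.65
tcp_pos: [0.4683, -0.238, 0.1243]
orientation: [[0.064, 0.998, 0.005], [0.998, -0.064, -0.003], [-0.002, 0.005, -1.0]]
ft_force: [0.3, -0.4, -2.3]
finger_gap: 0.0124
finger_force: 30.0
clock: 4.28
tcp_pos: [0.5757, -0.0475, 0.1199]
orientation: [[0.072, 0.997, -0.001], [0.997, -0.072, 0.001], [0.0, -0.001, -1.0]]
ft_force: [0.6, -1.0, -1.6]
finger_gap: 0.0128
finger_force: 30.0
clock: 4.53
tcp_pos: [0.5747, -0.0509, 0.1204]
orientation: [[0.075, 0.997, -0.001], [0.997, -0.075, -0.001], [-0.001, -0.001, -1.0]]
ft_force: [-0.3, 0.4, -1.7]
finger_gap: 0.0128
finger_force: 30.0
[[ 7.510e-02  9.972e-01 -7.000e-04]
 [ 9.972e-01 -7.510e-02 -6.000e-04]
 [-7.000e-04 -6.000e-04 -1.000e+00]] [ 0.57471038 -0.05092889  0.12036245]
```

View pics/w2c.png

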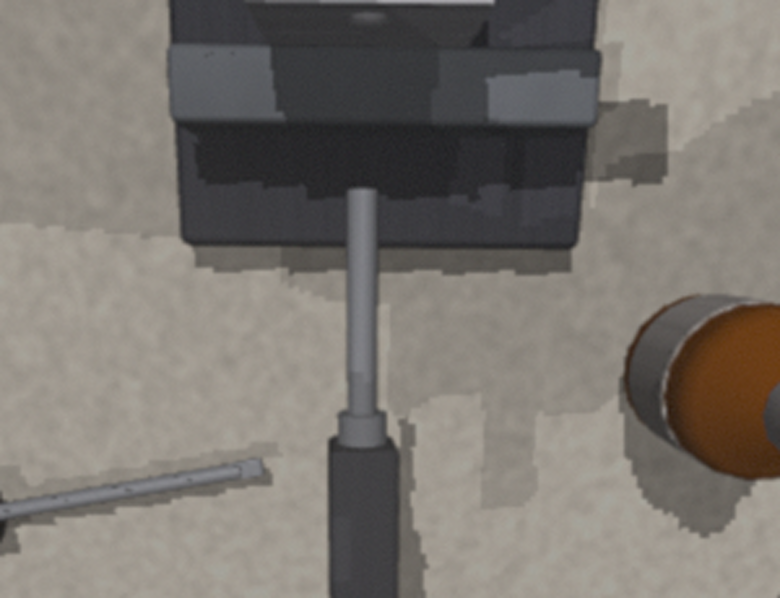

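The crop (scale 2.6, u offset 180) shows the nose tip at (362,190) and the bore mouth as a small ellipse at (368,18). The hinge's front top edge runs from (247,3) to (495,3), and the jaw's near top edge from (178,122) to (597,125).

```bash
cat >> h.py <<'E'
def rep(b,t,yaw=None):
    pass
E
python3 - <<'E'
from h import *
c=np.load('c2.npy',allow_pickle=True).item()
w=lambda u,v,z:onz('wrist',(180+u/2.6-.3,v/2.6-.3),z,c)
tip=w(362,189,.138);bore=w(368,18,.075);l,r=w(247,3,.09),w(495,3,.09);jl,jr=w(178,122,.047),w(597,125,.047)
bl,br=w(185,243,.018),w(577,246,.018)
print(tip,bore,l,r,(l+r)/2,np.linalg.norm(r-l));
for a,b in((jl,jr),(l,r),(bl,br)):d=b-a;print(np.degrees(np.arctan2(d[1],d[0])),np.linalg.norm(d))
h=w(331,594,.146);k=w(330,440,.146);d=k-h;print('punch yaw',np.degrees(np.arctan2(d[1],d[0])))
h=w(398,594,.146);k=w(397,440,.146);d=k-h;print('punch yaw',np.degrees(np.arctan2(d[1],d[0])))
s=env.read_state();R=s['orientation'];t=s['tcp_pos'];print('tip in tool',R.T@(tip-t),'bore in tool',R.T@(bore-t),'hinge mid',R.T@((l+r)/2-t),np.degrees(np.arctan2(R[1,0],R[0,0])))
E
```

```text
[0.58085351 0.04266194 0.138     ] [0.58535395 0.08456427 0.075     ] [0.5581757  0.08621468 0.09      ] [0.61365904 0.08209926 0.09      ] [0.58591737 0.08415697 0.09      ] 0.055635755603808665
-4.618764284182387 0.11708206748836053
-4.242079966324482 0.055635755603808665
-4.662316828576946 0.12677097845129534
punch yaw 85.44088940545002
punch yaw 86.8092458809121
tip in tool [ 0.0939734  -0.00095521 -0.01757699] bore in tool [0.13612994 0.00038555 0.04539989] hinge mid [0.13575838 0.0009726  0.03039987] 85.6610809527536
```

```bash
python3 -m crank '0 0.0015 0.03 0 0 0 0;0 0.0015 0.055 0 0 0 0;0.01 0.0015 0.063 0 0 0 0;0.022 0.0015 0.063 0 0 0 0;0.028 0.0015 0.063 0 0 0 0' && python3 -m crank '0 0 0 0 0 0 0;0 0 0 0 0 0 0'
python3 - <<'E'
from h import *
c=env.camera_info('wrist');np.save('c3.npy',c,allow_pickle=True);f=env.grab_frame('wrist');g=env.grab_frame('side')
A=cv2.resize(f[0:170,220:420,::-1],(560,476),interpolation=cv2.INTER_CUBIC);B=cv2.resize(g[195:255,270:330,::-1],(240,240),interpolation=cv2.INTER_CUBIC)
o=np.zeros((476,800,3),np.uint8);o[:,:560]=A;o[:240,560:]=B;cv2.imwrite('pics/w3.png',o)
cv2.imwrite('pics/w3f.png',f[:,:,::-1])
E
```

```text
clock: 5.2
tcp_pos: [0.5795, -0.0212, 0.0591]
orientation: [[0.074, 0.997, 0.002], [0.997, -0.074, -0.0], [0.0, 0.002, -1.0]]
ft_force: [0.4, 1.2, -2.0]
finger_gap: 0.0128
finger_force: 30.0
clock: 5.45
tcp_pos: [0.5791, -0.0221, 0.0582]
orientation: [[0.074, 0.997, 0.001], [0.997, -0.074, -0.0], [-0.0, 0.001, -1.0]]
ft_force: [0.1, 1.0, -1.5]
finger_gap: 0.0129
finger_force: 30.0
```

View pics/w3.png

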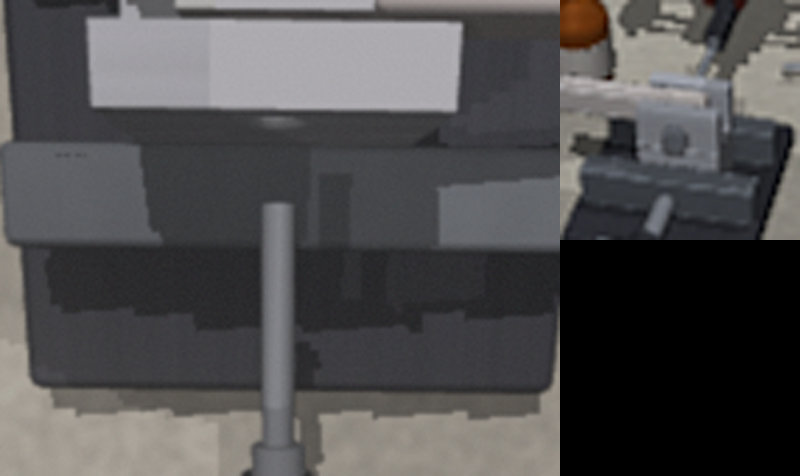

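The crop (scale 2.8, u offset 220) shows the nose tip at (278,205) in line with the bore ellipse at (279,123). The lug's front edge runs from (91,107) to (458,111).

Run:
```python
from h import *
c=np.load('c3.npy',allow_pickle=True).item()
w=lambda u,v,z:onz('wrist',(220+u/2.8-.3,v/2.8-.3),z,c)
s=env.read_state();R=s['orientation'];t=s['tcp_pos'];T=lambda p:(R.T@(p-t)).round(4)
print('tip',T(w(278,206,.076)),'bore',T(w(279,124,.075)),T(w(91,107,.09)),T(w(458,111,.09)),'collar',T(w(278,448,.081)))
```

```text
tip [ 0.0936 -0.0007 -0.0181] bore [ 0.1066 -0.0006 -0.0171] [ 0.107  -0.0294 -0.0321] [ 0.1065  0.0269 -0.0321] collar [ 0.0523 -0.0007 -0.0231]
```

```bash
python3 -m crank '0.004 -0.0003 0.0007 0 0 0 0;0.008 -0.0003 0.0007 0 0 0 0;0.01 -0.0003 0.0007 0 0 0 0;0.0115 -0.0003 0.0007 0 0 0 0;0.012 -0.0003 0.0007 0 0 0 0' && python3 -m crank '0.001 0 0 0 0 0 0;0.002 0 0 0 0 0 0;0.003 0 0 0 0 0 0;0.004 0 0 0 0 0 0'
```

```text
clock: 6.18
tcp_pos: [0.5793, -0.0099, 0.0568]
orientation: [[0.074, 0.997, -0.0], [0.997, -0.074, -0.0], [-0.0, -0.0, -1.0]]
ft_force: [-0.4, 0.3, -2.8]
finger_gap: 0.0125
finger_force: 30.0
clock: 6.68
tcp_pos: [0.5796, -0.006, 0.0568]
orientation: [[0.074, 0.997, -0.0], [0.997, -0.074, 0.0], [0.0, -0.0, -1.0]]
ft_force: [0.4, -0.2, -2.5]
finger_gap: 0.0126
finger_force: 30.0
```

No contact force, and the tip should be about 3 mm inside the bore. I'll keep going gently.

```bash
python3 -m crank '0.001 0 -0.0005 0 0 0 0;0.002 0 -0.0005 0 0 0 0;0.003 0 -0.0005 0 0 0 0;0.004 0 -0.0005 0 0 0 0' && python3 -m crank '0.001 0 0 0 0 0 0;0.002 0 0 0 0 0 0;0.003 0 0 0 0 0 0;0.004 0 0 0 0 0 0'
```

```text
clock: 7.18
tcp_pos: [0.5799, -0.002, 0.0573]
orientation: [[0.074, 0.997, -0.0], [0.997, -0.074, 0.0], [0.0, -0.0, -1.0]]
ft_force: [1.2, 1.0, -2.0]
finger_gap: 0.0127
finger_force: 30.0
clock: 7.68
tcp_pos: [0.5802, 0.0008, 0.0574]
orientation: [[0.075, 0.997, -0.0], [0.997, -0.075, -0.002], [-0.002, 0.0, -1.0]]
ft_force: [-1.3, -5.9, -0.9]
finger_gap: 0.0126
finger_force: 30.0
```

```bash
python3 -m crank '0.001 0 0 0 0 0 0;0.002 0 0 0 0 0 0;0.003 0 0 0 0 0 0;0.004 0 0 0 0 0 0;0.005 0 0 0 0 0 0' && python3 -m crank '0.001 0 0 0 0 0 0;0.002 0 0 0 0 0 0;0.003 0 0 0 0 0 0;0.004 0 0 0 0 0 0;0.005 0 0 0 0 0 0'
```

```text
clock: 8.3
tcp_pos: [0.5805, 0.0038, 0.0576]
orientation: [[0.076, 0.997, -0.0], [0.997, -0.076, -0.005], [-0.005, 0.0, -1.0]]
ft_force: [-0.3, -10.7, -1.1]
finger_gap: 0.0124
finger_force: 30.0
clock: 8.93
tcp_pos: [0.5809, 0.0088, 0.0575]
orientation: [[0.076, 0.997, -0.0], [0.997, -0.076, -0.005], [-0.005, 0.0, -1.0]]
ft_force: [0.0, -10.2, -0.9]
finger_gap: 0.0122
finger_force: 30.0
```

Pushing steadily at about 10 N. Lateral force is negligible.

```bash
python3 -m crank '0.001 0 0 0 0 0 0;0.002 0 0 0 0 0 0;0.003 0 0 0 0 0 0;0.004 0 0 0 0 0 0;0.005 0 0 0 0 0 0' && python3 -m crank '0.001 0 0 0 0 0 0;0.002 0 0 0 0 0 0;0.003 0 0 0 0 0 0;0.004 0 0 0 0 0 0;0.005 0 0 0 0 0 0' && python3 -m crank '0.001 0 0 0 0 0 0;0.002 0 0 0 0 0 0;0.003 0 0 0 0 0 0;0.004 0 0 0 0 0 0;0.005 0 0 0 0 0 0'
```

```text
clock: 9.55
tcp_pos: [0.5813, 0.0137, 0.0575]
orientation: [[0.076, 0.997, -0.0], [0.997, -0.076, -0.005], [-0.005, 0.0, -1.0]]
ft_force: [-1.5, -10.4, -0.8]
finger_gap: 0.0125
finger_force: 30.0
clock: 10.18
tcp_pos: [0.5816, 0.0187, 0.0575]
orientation: [[0.076, 0.997, -0.0], [0.997, -0.076, -0.005], [-0.005, 0.0, -1.0]]
ft_force: [-0.3, -9.8, -0.8]
finger_gap: 0.0126
finger_force: 30.0
clock: 10.8
tcp_pos: [0.582, 0.0237, 0.0575]
orientation: [[0.076, 0.997, -0.0], [0.997, -0.076, -0.005], [-0.005, 0.0, -1.0]]
ft_force: [-0.5, -9.6, -0.5]
finger_gap: 0.0126
finger_force: 30.0
```

```bash
python3 -m crank '0.001 0 0 0 0 0 0;0.002 0 0 0 0 0 0;0.003 0 0 0 0 0 0;0.004 0 0 0 0 0 0;0.0045 0 0 0 0 0 0'
python3 - <<'E'
from h import *
c=env.camera_info('wrist');np.save('c4.npy',c,allow_pickle=True);f=env.grab_frame('wrist');g=env.grab_frame('side')
A=cv2.resize(f[60:230,220:420,::-1],(560,476),interpolation=cv2.INTER_CUBIC);B=cv2.resize(g[200:260,270:330,::-1],(240,240),interpolation=cv2.INTER_CUBIC)
o=np.zeros((476,800,3),np.uint8);o[:,:560]=A;o[:240,560:]=B;cv2.imwrite('pics/w4.png',o)
E
```

```text
clock: 11.42
tcp_pos: [0.5824, 0.0284, 0.0575]
orientation: [[0.076, 0.997, -0.0], [0.997, -0.076, -0.005], [-0.005, 0.0, -1.0]]
ft_force: [-0.6, -10.4, -0.2]
finger_gap: 0.0126
finger_force: 30.0
```

View pics/w4.png

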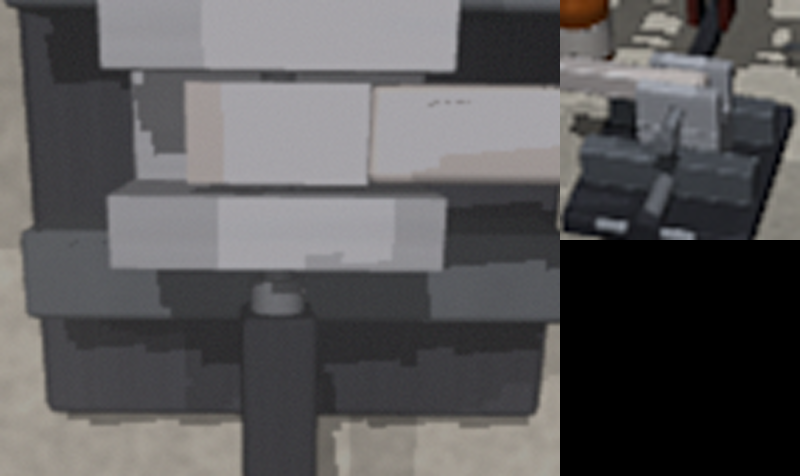

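The view (scale 2.8, offset (220,60)) shows the lug's front edge at v=270 and the handle's front end at v=313, with the collar nearly at the face. The side inset shows the pin standing out on the far side.

Run:
```python
from h import *
c=np.load('c4.npy',allow_pickle=True).item()
w=lambda u,v,z:onz('wrist',(220+u/2.8-.3,60+v/2.8-.3),z,c)
s=env.read_state();R=s['orientation'];t=s['tcp_pos'];T=lambda p:(R.T@(p-t)).round(4)
a,b=T(w(278,270,.09)),T(w(278,313,.083));print('face',a,'handle end',b,'pin ~',48-7-1e3*(a[0]-b[0]), 'by tcp', 86-1e3*a[0])
```

```text
face [ 0.0556 -0.0008 -0.0328] handle end [ 0.0465 -0.0008 -0.0258] pin ~ 31.900000000000002 by tcp 30.400000000000006
```

```bash
python3 -m crank '-0.003 0 0 0 0 0 0;-0.01 0 0 0 0 0 0;-0.02 0 0 0 0 0 0;-0.03 0 0 0 0 0 0;-0.04 0 0 0 0 0 0' && python3 -m crank '-0.015 0 0 0 0 0 0;-0.03 0 0 0 0 0 0;-0.04 0 -0.02 0 0 0 0;-0.05 0 -0.05 0 0 0 0;-0.05 0 -0.065 0 0 0 0'
```

```text
clock: 12.15
tcp_pos: [0.5793, -0.0093, 0.0573]
orientation: [[0.074, 0.997, -0.0], [0.997, -0.074, 0.0], [0.0, -0.0, -1.0]]
ft_force: [-0.8, 0.5, -2.1]
finger_gap: 0.0124
finger_force: 30.0
clock: 12.78
tcp_pos: [0.5768, -0.0594, 0.1259]
orientation: [[0.075, 0.997, 0.004], [0.997, -0.075, -0.001], [-0.0, 0.004, -1.0]]
ft_force: [1.3, 1.2, -2.0]
finger_gap: 0.0123
finger_force: 30.0
```

```bash
python3 -m crank '-0.04 -0.02 0 0 0 0 0;-0.085 -0.044 0 0 0 0 0;-0.13 -0.067 0 0 0 -0.6 0;-0.17 -0.088 0 0 0 -0.6 0;-0.186 -0.096 0 0 0 -0.6 0' && python3 -m crank '0 0 0 0 0 0 0;0 0 0 0 0 0 0;0 0 0 0 0 0 0'
python3 - <<'E'
from h import *
c=env.camera_info('wrist');np.save('c5.npy',c,allow_pickle=True);f=env.grab_frame('wrist')
s=env.read_state();print(s['tcp_pos'],s['orientation'][:,0])
cv2.imwrite('pics/w5.png',cv2.resize(f[60:290,180:480,::-1],None,fx=2.6,fy=2.6,interpolation=cv2.INTER_CUBIC))
E
```

```text
clock: 13.4
tcp_pos: [0.4653, -0.2383, 0.123]
orientation: [[0.066, 0.998, 0.001], [0.998, -0.066, -0.0], [-0.0, 0.001, -1.0]]
ft_force: [1.1, 0.8, -2.4]
finger_gap: 0.0127
finger_force: 30.0
clock: 13.78
tcp_pos: [0.4669, -0.2356, 0.1223]
orientation: [[0.062, 0.998, 0.0], [0.998, -0.062, 0.0], [0.0, 0.0, -1.0]]
ft_force: [-0.7, 0.5, -2.3]
finger_gap: 0.0124
finger_force: 30.0
[ 0.4668152  -0.23569777  0.1222561 ] [6.19402196e-02 9.98079788e-01 3.81003851e-04]
```

View pics/w5.png

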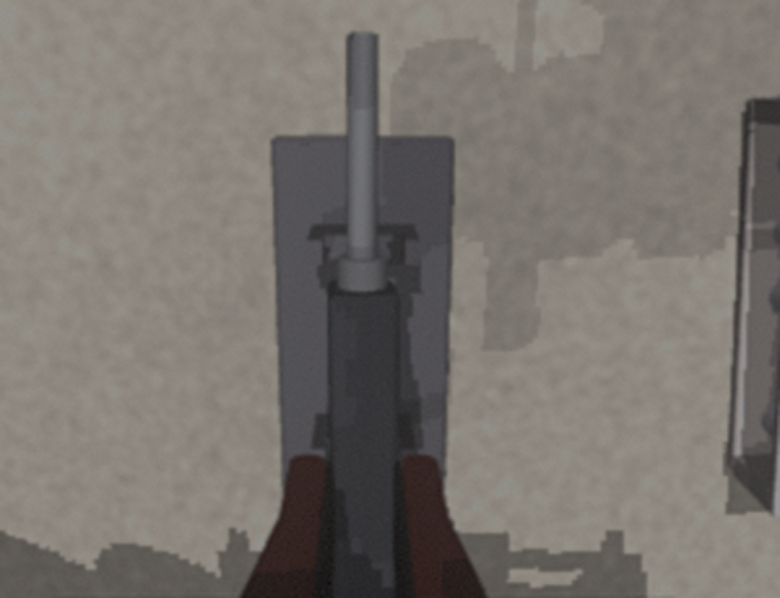

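The punch hangs centred over the saddles with its tip at (362,36), the same place in the hand as before, so it hasn't slipped. I'll lower it now.

```bash
python3 -m crank '-0.0015 0 0.03 0 0 0 0;-0.0015 0 0.06 0 0 0 0;-0.0015 0 0.085 0 0 0 0;-0.0015 0 0.096 0 0 0 0;-0.0015 0 0.099 0 0 0 0' && python3 -m crank '0 0 0.0015 0 0 0 0;0 0 0.0025 0 0 0 0;0 0 0.0025 0 0 0 0'
```

```text
clock: 14.45
tcp_pos: [0.4662, -0.2378, 0.0231]
orientation: [[0.063, 0.998, -0.001], [0.998, -0.063, 0.0], [0.0, -0.001, -1.0]]
ft_force: [0.4, -0.1, -2.8]
finger_gap: 0.0127
finger_force: 30.0
clock: 14.82
tcp_pos: [0.4664, -0.2385, 0.0215]
orientation: [[0.064, 0.998, 0.001], [0.998, -0.064, -0.001], [-0.0, 0.001, -1.0]]
ft_force: [-0.1, 0.4, -2.0]
finger_gap: 0.0128
finger_force: 30.0
```

```bash
python3 -m crank '0 0 0.0006 0 0 0 0;0 0 0.0012 0 0 0 0;0 0 0.0012 0 0 0 0' && python3 -m crank '0 0 0 0 0 0 0.03;0 0 0 0 0 0 0.06;0 0 0 0 0 0 0.07;0 0 0 0 0 0 0.07;0 0 0 0 0 0 0.07'
```

```text
clock: 15.2
tcp_pos: [0.4663, -0.2385, 0.0204]
orientation: [[0.064, 0.998, 0.001], [0.998, -0.064, -0.001], [-0.001, 0.001, -1.0]]
ft_force: [-2.1, 0.2, 3.6]
finger_gap: 0.0126
finger_force: 30.0
clock: 15.82
tcp_pos: [0.4661, -0.2382, 0.0196]
orientation: [[0.064, 0.998, -0.0], [0.998, -0.064, 0.0], [0.0, -0.0, -1.0]]
ft_force: [-0.5, -0.1, 0.2]
finger_gap: 0.0591
finger_force: 0.0
```

Released. Next I'll rise and check the rest and the pin.

```bash
python3 -m crank '0 0 -0.02 0 0 0 0.07;0 0 -0.06 0 0 0 0.07;0 0 -0.11 0 0 0 0.07;0 0 -0.152 0 0 0 0.07;0 0 -0.152 0 0 0 0.07'
python3 - <<'E'
from h import *
f=env.grab_frame('wrist');g=env.grab_frame('side')
A=cv2.resize(f[60:240,240:400,::-1],(480,540),interpolation=cv2.INTER_CUBIC);B=cv2.resize(g[195:260,265:330,::-1],(320,320),interpolation=cv2.INTER_CUBIC)
o=np.zeros((540,800,3),np.uint8);o[:,:480]=A;o[:320,480:]=B;cv2.imwrite('pics/w6.png',o)
E
```

```text
clock: 16.45
tcp_pos: [0.4679, -0.2393, 0.178]
orientation: [[0.064, 0.998, 0.008], [0.998, -0.064, -0.005], [-0.004, 0.009, -1.0]]
ft_force: [0.1, -0.8, 0.5]
finger_gap: 0.0701
finger_force: 0.0
```

View pics/w6.png

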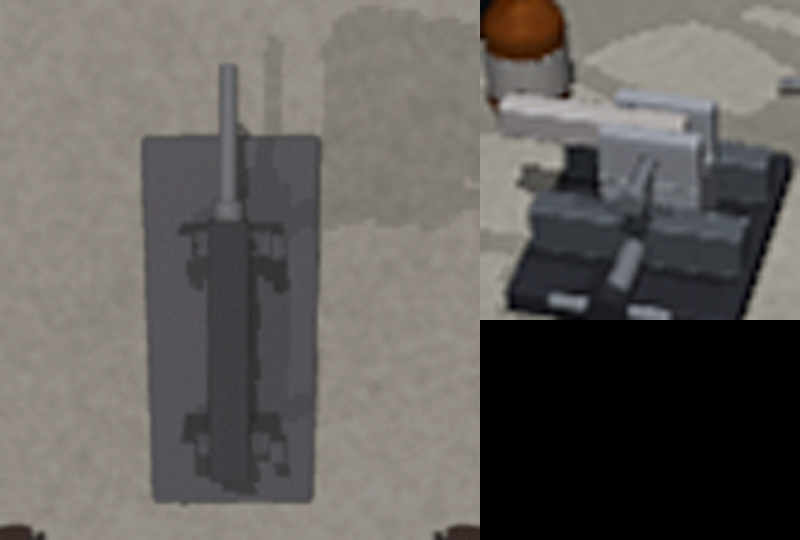

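The punch lies on both saddles between the cheeks, with its handle from (228,215) to (230,485). The side inset shows the pin well out on the far side, at about (640,185).

```bash
python3 -c "
from station import env
print(env.finish_job())"
```

```text
the job is handed in; nothing more can be done
None
```

I pressed the pin out to roughly 30 mm by my camera and arm estimates, laid the punch back on both saddles and handed the job in at about 16.5 s; no verdict was returned.

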